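# Make up the delivery crate and the tasting tray at the dairy counter

## Robot

A 6-joint arm with a two-finger parallel gripper is mounted at the origin on the work surface. World frame = base frame: x ahead of the robot, y to its left, z up, the work surface at z = 0. Lengths are in m, angles in rad, forces in N, time in s.
With the tool pointing down it reaches from about 0.35 to 1 m from the base axis. Payload 7.1 kg.
Tool frame: the origin (TCP) lies between the finger pads; the fingertips stand 22 mm ahead of it and the grasp point (between the pads) lies 3 mm ahead of it; x points along the fingers, y is the direction in which the jaws open and shut, and the axes are right-handed (so a half turn about x gives the same grasp; the last joint's range is limited). The gripper opens to 85 mm and grips with 20 to 120 N. Pads are 22 mm wide; open, the fingers measure 114 mm over their backs; the gripper's body (76 mm by 85 mm) begins 54 mm behind the grasp point. The pads swing forward as they close: fully open they stand 13 mm farther back than shut.
Start: joints at [-1.19, 0.423, 1.63, -0, 1.089, -0.019], TCP at [0.243, -0.576, 0.253] pointing down, gripper open.
Joint ranges: [-3, 3], [-0.9, 2.11], [0.09, 2.58], [-1.31, 4.45], [0.11, 2.69], [-2.54, 2.54]. Speed limits (rad/s): [2.39, 2.39, 3.01, 3.14, 3.14, 3.14].

## Interface

Orientations are given as a rotation vector (axis times angle).
In Python, from rig import manip gives the robot as it stands. The module is installed in compiled form; this text tells all that it offers. Calls block until the motion is done:
- manip.move_to(position, orientation): joint-space move of the TCP to a pose.
- manip.servo_line(position, orientation=None, rate=0.15): straight line of the TCP; orientation=None keeps the orientation; rate is the mean speed in m/s.
- manip.set_joints(angles): joint-space move.
- manip.command_gripper(opening, f_grip=None): finger opening in m; f_grip is the grip in N (None keeps the last); returns when the fingers have stopped.
- manip.hold(seconds).
- manip.solve_ik(position, orientation): joint angles nearest the present ones, or None.
- manip.camera(name): name is "scene" or "top" or "wrist"; returns a dict with "image" (384x512x3 uint8, red, green, blue), "fx", "fy", "cx", "cy" (pixels), "cam_to_world" (4x4, takes a point from camera to world coordinates); the wrist camera has in their place "mount" (4x4, takes a point from camera to tool coordinates, whose origin is the TCP and whose axes are the tool frame's). Camera axes: x right, y down, z forward; pixel columns grow to the right and rows downward; lengths in m; the calibration is good to about 2 mm. A picture is of the moment at which its call begins: read the wrist's pose just before it. There is no depth.
A pose or a line that the arm cannot do raises manip.IKError and nothing moves.
- manip.sign_off(): hands the job in, once; it reports no verdict.
Readings, each from a call of its own:
- manip.get_time(): time.
- manip.get_joint_positions(): joint angles.
- manip.get_joint_vel(): joint speeds.
- manip.get_tau(): joint torques, N m.
- manip.get_position(): TCP position.
- manip.get_ee_rot(): TCP orientation.
- manip.get_contact_force(): force on the tool from outside, world axes, zero at the start.
- manip.get_torque(): the same for the moment, N m.
- manip.get_width(): finger opening in m.
Only numpy, scipy, OpenCV 4.12 (cv2) and the standard library are available. Lean on these libraries where they do the work, as an engineer would, in place of code of your own. Each camera call takes 0.05 s, during which the arm holds its last target.

## Task

Make up the two orders from the stock between them. Into the deep delivery crate go the yoghurt bottle, the rectangular cheese tub and the tongs that are locked shut for the journey; onto the shallow serving tray go the round cheese tub and the tongs that stand open ready for use. Let every piece rest flat on the crate's or tray's own floor, none on a rim or on another piece; keep the bottle and the tubs upright all the while and set them down gently, without dropping them; and leave the syrup bottle and the honey jar where they stand.

Things in the scene. Friction and masses are not known exactly. Their poses are not given: they have to be found in the camera images.
- crate: Grey plastic delivery crate, open on top, fixed to the worktop. Outside 270 (x) x 220 (y) x 55 high; walls and floor 4 mm thick, so inside 262 x 212 and the floor is 4 mm above the worktop. Origin: centre of its underside; x along its length, z up. Its moulded stacking rim stands 6 mm farther out all round (seen only).
- tray: White plastic serving tray with a low rim and a loop handle at each end, fixed to the worktop. Outside 270 (x) x 220 (y) without the handles; the rim is 16 mm high and 5 mm thick, so inside 260 x 210; floor 4 mm above the worktop. Flat strips cut across the inside corners (seen only). Origin: centre of its underside; x along its length, z up.
- bottle: Yoghurt drink bottle, cream white with a screw cap, standing. 135 mm high; round body 54 mm across up to 92 mm above its foot, then a shoulder up to 115 mm and the cap, 38 mm across, from 115 to 135 mm. About 0.28 kg. Origin: centre of its underside, z up.
- square_tub: Rectangular lidded cheese tub, standing, 50 mm high. The lid, the top 10 mm (39 to 49 mm above its foot), is 100 (x) x 64 (y) mm; below it the tub is 90 x 56 mm. About 0.25 kg. Origin: centre of its underside; x along its length, z up.
- round_tub: Small round lidded cheese tub, standing, 46 mm high. The lid, the top 10 mm, is 66 mm across; the tub below tapers from 61 to 54 mm. About 0.16 kg. Origin: centre of its underside, z up.
- tongs_shut: Steel serving tongs locked shut (jaws touching, pull ring drawn out), lying on their side. 20 mm high, about 170 mm long with the ring, arms parallel, 30 mm over their outsides. Rigid, 0.09 kg. Origin: on the underside, on the middle line, near the balance point; jaws' tips 83 mm from it to +x, pivot 64 mm to -x; z up.
- tongs_open: The same kind of tongs, unlocked and sprung open in a V (ring pushed in), on their side, 20 mm high, 0.09 kg. Origin as for the shut ones: jaws' tips about 80 mm to +x, pivot 64 mm to -x; z up. Over the outsides 55 mm at the origin, 80 mm at the jaws (gap about 55). Squeezed at the origin they close under about 2 N to parallel arms, 30 mm over all, and spring open to the V again when released.
- syrup: Bystander: tall green glass syrup bottle, 68 mm across, 210 mm high, standing beyond the stock. Origin: centre of its underside.
- honey: Bystander: amber glass honey jar with a white lid, 72 mm across, 90 mm high, standing beyond the stock. Origin: centre of its underside.

How it is judged:
By the outcome, as a careful person would: the job done as asked, in the order asked, and still so for the second after the job is handed in, with the robot touching nothing.
It also fails if it takes over 138 s, if anything falls off the work surface, if the arm or the gripper's body presses on something with over 40 N, if the wrist force passes 120 N, or if a joint passes its speed limit or range.

## Working session

There is one attempt and no reset: what is moved stays moved. The work goes in short steps, each a Python script; the robot and the scene stay as the last script left them, time stands still between calls to the robot, and variables do not carry over. Pictures are saved under pics/ and viewed, and the job is handed in when it is done.

```bash
mkdir -p pics; ls; python3 - <<'E'
from rig import manip
import cv2
for n in ("scene","top","wrist"):
    c=manip.camera(n); cv2.imwrite(f"pics/{n}0.png",c["image"][:,:,::-1])
    print(n,[round(c[k],1) for k in("fx","fy","cx","cy")]); 
    import numpy as np
    print(np.round(c.get("cam_to_world",c.get("mount")),4).tolist())
print(manip.get_time(),manip.get_position(),manip.get_ee_rot(),manip.get_width())
E
```

```text
pics
scene [417.5, 417.5, 251.9, 188.3]
[[0.5986, 0.5841, -0.5482, 1.2382], [0.801, -0.4302, 0.4164, -0.4722], [0.0074, -0.6883, -0.7254, 0.8261], [0.0, 0.0, 0.0, 1.0]]
top [433.2, 433.2, 254.2, 190.7]
[[0.0296, -0.9883, 0.1494, 0.4659], [-0.9989, -0.0348, -0.0326, 0.0133], [0.0374, -0.1483, -0.9882, 0.9844], [0.0, 0.0, 0.0, 1.0]]
wrist [295.6, 295.6, 259.0, 192.8]
[[0.0005, -0.2854, 0.9584, -0.121], [1.0, -0.0009, -0.0008, -0.0002], [0.001, 0.9584, 0.2854, -0.0721], [0.0, 0.0, 0.0, 1.0]]
0.15 [ 0.24315202 -0.57531696  0.2526995 ] [ 2.00198899  0.40694611 -2.0024844 ] 0.08532469413028228
```

View pics/scene0.png

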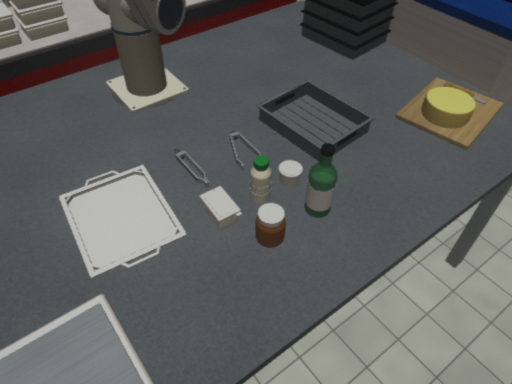

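View pics/top0.png

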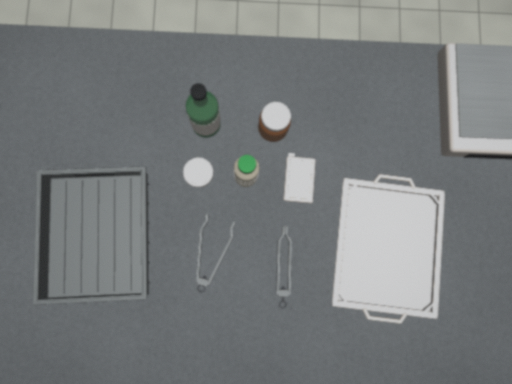

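View pics/wrist0.png

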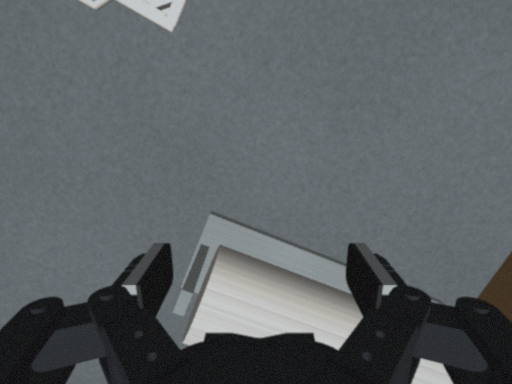

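The scene view shows the tray at (120,218), the crate at (315,120), open tongs at (245,148), shut tongs at (192,167), square tub at (220,206), yoghurt at (261,180), round tub at (290,172), honey at (271,225) and syrup at (320,187). In the top view the crate is on the left (93,235), the tray on the right (390,248), and the stock is in between. I'll zoom in to pick features.

```bash
python3 - <<'E'
import cv2
t=cv2.imread("pics/top0.png"); s=cv2.imread("pics/scene0.png")
a=t[140:320,160:340]; cv2.imwrite("pics/topz.png",cv2.resize(a,None,fx=3.3,fy=3.3,interpolation=cv2.INTER_CUBIC))
a=s[120:260,165:345]; cv2.imwrite("pics/scenez.png",cv2.resize(a,None,fx=4,fy=4,interpolation=cv2.INTER_CUBIC))
E
```

```text
(no output)
```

View pics/topz.png

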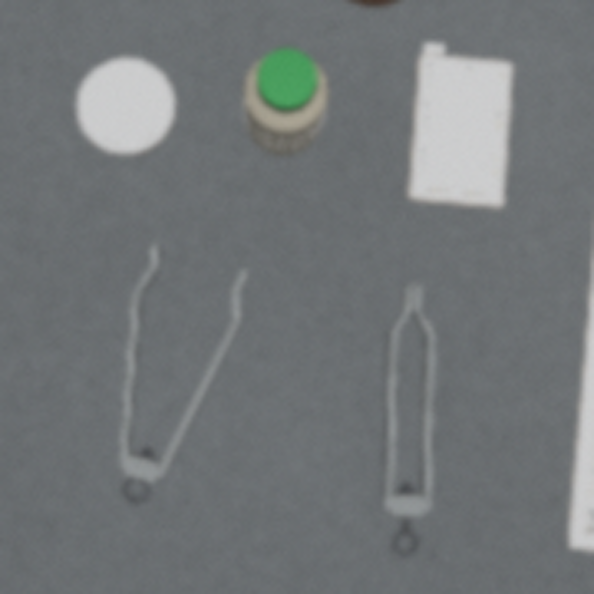

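View pics/scenez.png

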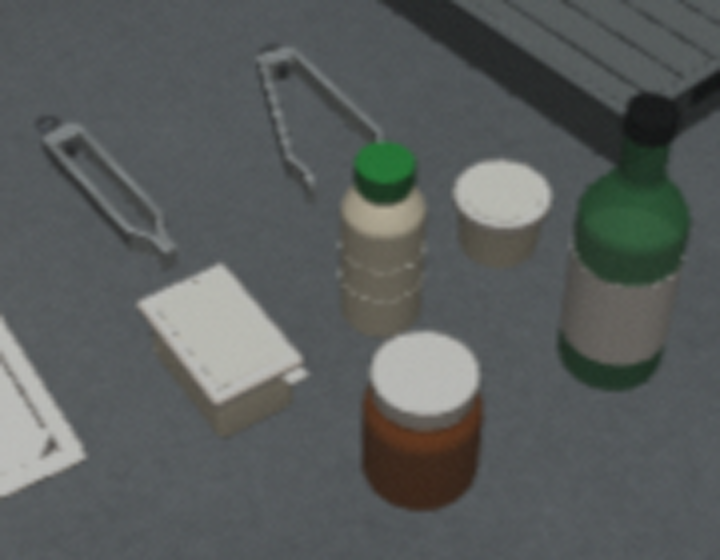

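The zooms show clean lids, a green cap, and tongs with visible pivot blocks and jaw tips. The lid also has a small tab at its far end (top zoom 433,48). Next are zooms of the crate and tray for their corners.

```bash
python3 - <<'E'
import cv2,numpy as np
t=cv2.imread("pics/top0.png"); s=cv2.imread("pics/scene0.png")
f=lambda a,k:cv2.resize(np.clip(a*1.0*1.5,0,255).astype('uint8'),None,fx=k,fy=k,interpolation=cv2.INTER_CUBIC)
A=f(t[155:315,25:160],2.9); B=f(s[75:165,250:380],3)
cv2.imwrite("pics/crate2.png",np.hstack([A,np.pad(B,((0,A.shape[0]-B.shape[0]),(0,0),(0,0)))]));print(A.shape,B.shape)
f=lambda a,k:cv2.resize(a,None,fx=k,fy=k,interpolation=cv2.INTER_CUBIC)
A=f(t[170:325,328:450],2.9); B=f(s[160:280,55:190],3)
cv2.imwrite("pics/tray2.png",np.hstack([A,np.pad(B,((0,A.shape[0]-B.shape[0]),(0,0),(0,0)))]));print(A.shape,B.shape)
E
```

```text
(464, 392, 3) (270, 390, 3)
(450, 354, 3) (360, 405, 3)
```

View pics/crate2.png

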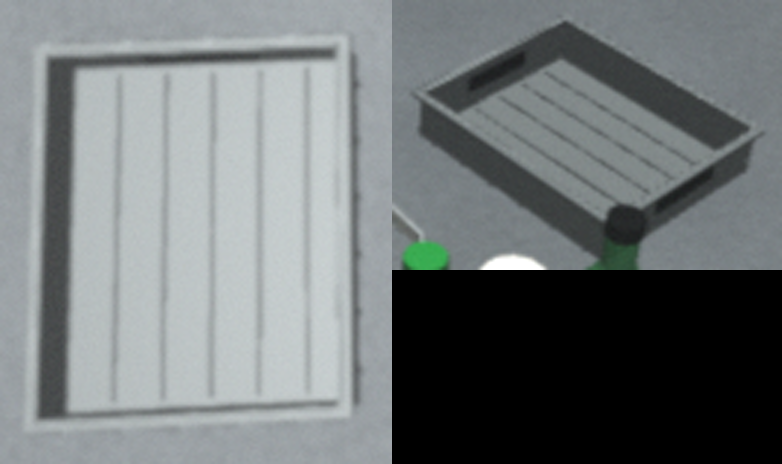

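View pics/tray2.png

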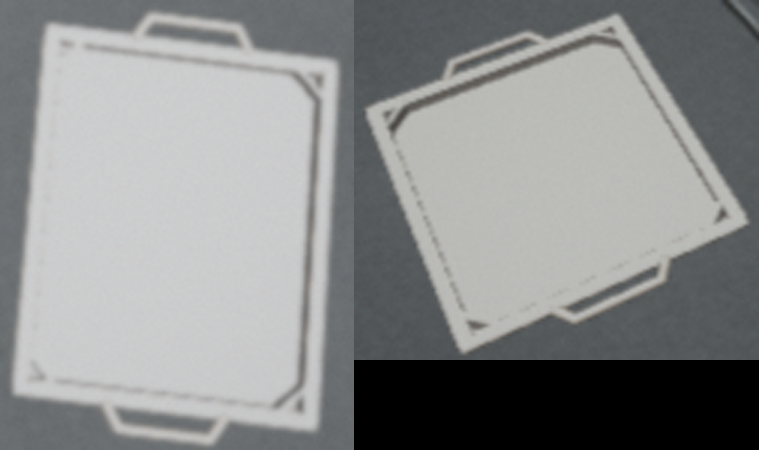

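```bash
cat > vis.py <<'E'
import numpy as np, cv2
CAM={"scene":((417.5,251.9,188.3),[[0.5986,0.5841,-0.5482,1.2382],[0.801,-0.4302,0.4164,-0.4722],[0.0074,-0.6883,-0.7254,0.8261]]),
"top":((433.2,254.2,190.7),[[0.0296,-0.9883,0.1494,0.4659],[-0.9989,-0.0348,-0.0326,0.0133],[0.0374,-0.1483,-0.9882,0.9844]])}
def ray(cam,uv):
    (f,cx,cy),T=CAM[cam]; T=np.array(T)
    d=T[:,:3]@np.array([(uv[0]-cx)/f,(uv[1]-cy)/f,1.]); return T[:,3],d/np.linalg.norm(d)
def plane(cam,uv,z):
    o,d=ray(cam,uv); return o+d*(z-o[2])/d[2]
def tri2(r1,r2):
    (o1,d1),(o2,d2)=r1,r2
    A=np.stack([d1,-d2],1); s=np.linalg.lstsq(A,o2-o1,rcond=None)[0]
    p,q=o1+s[0]*d1,o2+s[1]*d2; return (p+q)/2,np.linalg.norm(p-q)
def tri(ut,us): return tri2(ray("top",ut),ray("scene",us))
E
python3 - <<'E'
import sys; sys.path.insert(0,'.')
from vis import *
z=lambda u,v,k,x0,y0:((u+.5)/k-.5+x0,(v+.5)/k-.5+y0)
def show(n,a,b):
    p,g=tri(a,b); print(n,np.round(p*1000,1),"gap",round(g*1000,1)); return p
ct=lambda u,v:z(u,v,2.9,25,155); cs=lambda u,v:z(u-392,v,3,250,75)
print("crate")
show("TL",ct(36,46),cs(764,130));show("BR",ct(351,415),cs(413,95));show("BL",ct(25,430),cs(566,20))
show("groove-",ct(113,402),cs(545,72));show("groove+",ct(119,75),cs(697,163))
for n,c in dict(TL=(36,46),TR=(349,38),BR=(351,415),BL=(25,430)).items(): print(n,np.round(plane("top",ct(*c),.055)*1000,1))
tt=lambda u,v:z(u,v,2.9,328,170); ts=lambda u,v:z(u-354,v,3,55,160)
print("tray")
show("TL",tt(46,24),ts(748,224));show("BR",tt(316,430),ts(367,108));show("BL",tt(14,394),ts(618,14));show("TR",tt(338,62),ts(464,352))
for n,c in dict(TL=(46,24),TR=(338,62),BR=(316,430),BL=(14,394)).items(): print(n,np.round(plane("top",tt(*c),.016)*1000,1))
a=lambda u,v:z(u,v,3.3,160,140); b=lambda u,v:z(u,v,4,165,120)
show("shut jaw",a(414,288),b(170,252));show("shut piv",a(408,505),b(64,133))
show("open piv",a(141,468),b(277,57));show("open jawL",a(155,247),b(381,130)); show("open jawR",a(243,271),b(310,185))
t=cv2.imread("pics/top0.png"); s=cv2.imread("pics/scene0.png")
def blob(img,roi,m):
    x0,y0,x1,y1=roi; mm=m(img[y0:y1,x0:x1].astype(int)).astype('uint8')
    n,l,st,c=cv2.connectedComponentsWithStats(mm); i=1+np.argmax(st[1:,4]); 
    cs,_=cv2.findContours((l==i).astype('uint8'),0,2); cc=max(cs,key=cv2.contourArea)+np.array([x0,y0])
    return c[i]+[x0,y0],st[i,2:],cc
gr=lambda i:(i[...,1]-i[...,2]>40)&(i[...,1]-i[...,0]>30)
for nm,im in(("top",t),("scene",s)):pass
ct_,sz,_=blob(t,(230,145,265,190),gr); cs_,sz2,_=blob(s,(245,145,280,180),gr);print(ct_,sz,cs_,sz2);show("cap",ct_,cs_)
print(s[165:190:3,290].tolist())
E
```

```text
crate
TL [634.6 452.2  49.3] gap 0.6
BR [372.7 201.9  47.1] gap 1.9
BL [355.9 433.5  43.4] gap 1.5
groove- [ 3.734e+02  3.907e+02 -1.000e-01] gap 0.0
groove+ [614.4 392.5  24.8] gap 15.5
TL [633.7 449.8  55. ]
TR [648.3 220.8  55. ]
BR [374.  201.1  55. ]
BL [357.7 429.   55. ]
tray
TL [ 650.  -224.7    9.2] gap 1.5
BR [ 343.1 -429.9   12.1] gap 0.7
BL [ 363.9 -198.3   11.8] gap 0.6
TR [ 628.  -457.1   11.4] gap 1.8
TL [ 649.  -222.4   16. ]
TR [ 626.9 -455.8   16. ]
BR [ 343.5 -428.5   16. ]
BL [ 364.2 -197.7   16. ]
shut jaw [533.2 -90.4  11.7] gap 0.8
shut piv [388.9 -88.9  15.4] gap 0.6
open piv [407.4  88.2  13.1] gap 1.5
open jawL [550.3  81.1  45. ] gap 6.6
open jawR [539.8  24.7  15. ] gap 3.0
[246.57307692 163.33461538] [ 18  18 260] [260.86178862 160.42276423] [ 15  10 123]
cap [650.    1.8 130.2] gap 0.8
[[176, 183, 182], [177, 184, 182], [175, 182, 181], [171, 177, 177], [97, 102, 105], [76, 87, 90], [77, 88, 92], [80, 88, 90], [91, 89, 84]]
```

Everything is close to expected, though triangulated heights come out about 5 mm low throughout (crate rim 47 of 55, tray rim 11 of 16, cap 130 of 135). I'll refine with two wrist views over the stock, approached from the base side.

```bash
cat > hand.py <<'E'
import numpy as np, pickle, cv2
from scipy.spatial.transform import Rotation as R
from rig import manip
def ori(yaw):  # yaw = world angle of tool z (long axis of thing); jaws across it
    c,s=np.cos(yaw),np.sin(yaw)
    return R.from_matrix(np.array([[0,-s,c],[0,c,s],[-1,0,0]])).as_rotvec()
def snap(name):
    p=manip.get_position(); r=manip.get_ee_rot(); c=manip.camera("wrist")
    cv2.imwrite(f"pics/{name}.png",c["image"][:,:,::-1])
    T=np.eye(4);T[:3,:3]=R.from_rotvec(r).as_matrix();T[:3,3]=p
    pickle.dump(dict(T=T@np.array(c["mount"]),k=(c["fx"],c["cx"],c["cy"])),open(f"pics/{name}.pkl","wb"))
E
python3 - <<'E'
from hand import *
print(R.from_rotvec(manip.get_ee_rot()).as_matrix().round(2).tolist(), R.from_rotvec(ori(0)).as_matrix().round(2).tolist())
for p in [(.57,-.08,.3),(.57,.08,.3)]: print(manip.solve_ik(p,ori(0)))
manip.move_to((.57,-.08,.3),ori(0)); snap("w1")
manip.move_to((.57,.08,.3),ori(0)); snap("w2")
print(manip.get_time(),manip.get_position(),manip.get_contact_force())
a,b=cv2.imread("pics/w1.png"),cv2.imread("pics/w2.png")
E
```

```text
[[-0.0, 0.39, -0.92], [0.0, -0.92, -0.39], [-1.0, -0.0, -0.0]] [[0.0, 0.0, 1.0], [0.0, 1.0, 0.0], [-1.0, 0.0, 0.0]]
[-0.16011609  0.29966734  1.69824232  0.          1.14368299 -1.73091242]
[ 1.18764025e-01  2.99667340e-01  1.69824232e+00 -4.44089210e-16
  1.14368299e+00 -1.45203230e+00]
3.0667 [0.57011942 0.07913461 0.29996572] [ 0.31607515 -0.02467505  0.3485577 ]
```

View pics/w1.png

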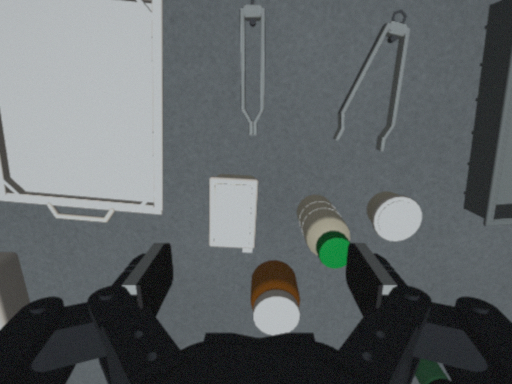

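View pics/w2.png

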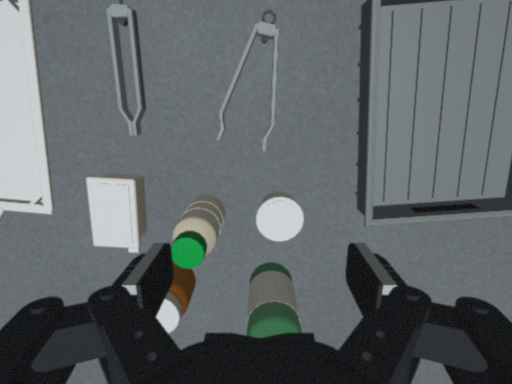

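Both wrist views show the whole stock clearly (e.g. in w2: round lid (280,219), cap (189,250), tub lid (112,213), open-tongs pivot (265,28), shut-tongs jaws (133,130)).

```bash
cat > meas.py <<'E'
import numpy as np,cv2,pickle
from vis import tri2
def L(n): return cv2.imread(f"pics/{n}.png"),pickle.load(open(f"pics/{n}.pkl","rb"))
def wray(m,uv):
    f,cx,cy=m["k"];d=m["T"][:3,:3]@np.array([(uv[0]-cx)/f,(uv[1]-cy)/f,1.]);return m["T"][:3,3],d/np.linalg.norm(d)
def wpl(m,uv,z):
    o,d=wray(m,uv);return o+d*(z-o[2])/d[2]
def blob(img,roi,m,k=0):
    x0,y0,x1,y1=roi; mm=m(img[y0:y1,x0:x1].astype(int)).astype('uint8')
    if k: mm=cv2.morphologyEx(mm,cv2.MORPH_OPEN,np.ones((k,k),'uint8'))
    n,l,st,c=cv2.connectedComponentsWithStats(mm); i=1+np.argmax(st[1:,4])
    cs,_=cv2.findContours((l==i).astype('uint8'),0,2); cc=max(cs,key=cv2.contourArea)+np.array([x0,y0])
    return c[i]+[x0,y0],cc
green=lambda i:(i[...,1]-i[...,2]>40)&(i[...,1]-i[...,0]>30)
white=lambda i:i.min(-1)>175
E
python3 - <<'E'
from meas import *
a,ma=L("w1");b,mb=L("w2")
def sh(n,u,v):
    p,g=tri2(wray(ma,u),wray(mb,v)); print(n,np.round(p*1000,1),"gap",round(g*1000,1));return p
g1,c1=blob(a,(300,225,360,275),green);g2,c2=blob(b,(165,225,212,275),green)
print(g1,cv2.minEnclosingCircle(c1),g2,cv2.minEnclosingCircle(c2));sh("cap",g1,g2)
for th in (150,175,190):
  w=lambda i:i.min(-1)>th
  r1,c1=blob(a,(365,190,430,250),w);r2,c2=blob(b,(250,190,310,250),w);print(th,cv2.minEnclosingCircle(c1),cv2.minEnclosingCircle(c2))
  sh("round",cv2.minEnclosingCircle(c1)[0],cv2.minEnclosingCircle(c2)[0])
  s1,c1=blob(a,(200,165,270,260),w,13);s2,c2=blob(b,(80,165,150,260),w,13)
  q1,q2=cv2.minAreaRect(c1),cv2.minAreaRect(c2);print(q1,q2);p=sh("square",q1[0],q2[0])
  for m,c in((ma,c1),(mb,c2)):
    pts=np.array([wpl(m,x[0],.049)[:2]*1000 for x in c],dtype=np.float32);print(" rect",cv2.minAreaRect(pts))
sh("shutpiv",(253,12),(120,12));sh("shutjaw",(253,134),(133,134));sh("openpiv",(397,29),(265,28))
sh("openjL",(383,149),(265,149));sh("openjR",(339,137),(220,137))
sh("ring open",(400,17),(269,17))
E
python3 - <<'E'
import cv2,numpy as np
a=cv2.imread("pics/w1.png")[0:160,225:425];b=cv2.imread("pics/w2.png")[0:160,95:295]
cv2.imwrite("pics/tz.png",cv2.resize(np.hstack([a,b]),None,fx=2,fy=2,interpolation=cv2.INTER_CUBIC))
E
```

```text
[333.94645081 251.7260274 ] ((334.8920593261719, 251.39427185058594), 16.949623107910156) [187.04108108 251.18054054] ((187.37149047851562, 249.76104736328125), 18.469501495361328)
cap [650.4   1.  129.7] gap 0.7
150 ((397.5, 218.5), 24.545974731445312) ((279.3629455566406, 218.78427124023438), 23.938167572021484)
round [645.2 107.4  46.1] gap 0.0
((233.0, 212.5), (69.0, 46.0), 90.0) ((112.21788787841797, 212.48638916015625), (71.98454284667969, 47.781768798828125), 86.42366790771484)
square [ 633.7 -115.3   52. ] gap 0.1
 rect ((636.56884765625, -116.1154556274414), (60.70595169067383, 97.83123779296875), 87.15444946289062)
 rect ((636.4974975585938, -116.34673309326172), (62.68327331542969, 98.8660659790039), 86.56462097167969)
175 ((397.3113098144531, 218.59434509277344), 23.716142654418945) ((279.4886474609375, 219.0), 23.297330856323242)
round [645.7 107.6  45.2] gap 0.2
((232.5, 215.5), (61.0, 43.0), 90.0) ((112.0, 212.0), (68.0, 48.0), 90.0)
square [ 635.5 -116.    52.1] gap 4.6
 rect ((640.516845703125, -116.6787109375), (57.288604736328125, 87.99555969238281), 87.20967864990234)
 rect ((636.4144897460938, -116.33316802978516), (61.10490417480469, 97.16492462158203), 86.73302459716797)Traceback (most recent call last):
  File "<stdin>", line 9, in <module>
  File "meas.py", line 11, in blob
    n,l,st,c=cv2.connectedComponentsWithStats(mm); i=1+np.argmax(st[1:,4])
                                                       ~~~~~~~~~^^^^^^^^^^
    return _wrapfunc(a, 'argmax', axis=axis, out=out, **kwds)
    return bound(*args, **kwds)
ValueError: attempt to get argmax of an empty sequence
```

View pics/tz.png

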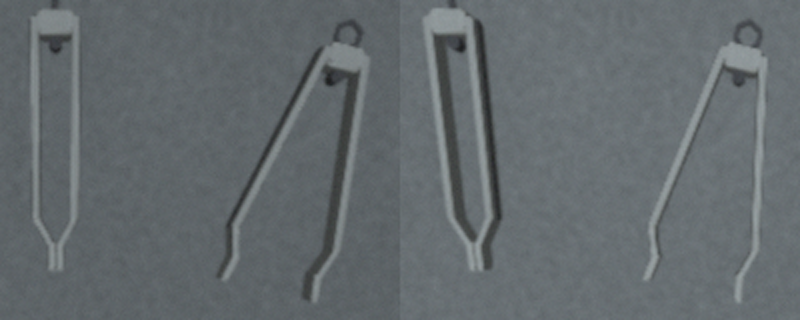

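```bash
python3 - <<'E'
from meas import *
from vis import plane
a,ma=L("w1");b,mb=L("w2")
l=lambda u,v:((u+.5)/2-.5+225,(v+.5)/2-.5); r=lambda u,v:((u-400+.5)/2-.5+95,(v+.5)/2-.5)
def sh(n,u,v):
    p,g=tri2(wray(ma,u),wray(mb,v)); print(n,np.round(p*1000,1),"gap",round(g*1000,1),np.round(wpl(ma,u,.02)[:2]*1000,1),np.round(wpl(mb,v,.02)[:2]*1000,1));return p
P=sh("shutpiv",l(55,22),r(446,20));J=sh("shutjaw",l(56,268),r(474,268));
d=(J-P)[:2];print("len",np.linalg.norm(d),"yaw",np.degrees(np.arctan2(d[1],d[0])),"origin",P[:2]+d/np.linalg.norm(d)*.064, J[:2]-d/np.linalg.norm(d)*.083)
P=sh("openpiv",l(346,57),r(744,56));A=sh("openjL",l(315,300),r(739,300));B=sh("openjR",l(222,278),r(648,278));J=(A+B)/2
d=(J-P)[:2];print("len",np.linalg.norm(d),"gap",np.linalg.norm(A-B),"yaw",np.degrees(np.arctan2(d[1],d[0])),"origin",P[:2]+d/np.linalg.norm(d)*.064, J[:2]-d/np.linalg.norm(d)*.08)
# crate right rim in w2: near +x,-y corner; groove ends
print("cap top cam",plane("top",(246.57,163.33),.135), "wrist@.135",wpl(ma,(334.9,251.4),.135),wpl(mb,(187.2,250),.135))
print("round top cam",plane("top",(198,172),.046))
# bystanders (base-ish)
print("syrup",wpl(mb,(272,270),.19),"honey lid",wpl(ma,(276,314),.09))
print("crate -y+x rim",wpl(mb,(367,222),.055),"tray +x+y rim",wpl(ma,(163,213),.016),wpl(mb,(50,212),.016))
E
```

```text
shutpiv [388.8 -88.2  21.6] gap 1.0 [388.8 -88.3] [387.8 -89. ]
shutjaw [533.4 -88.8  23.4] gap 0.0 [533.7 -88.9] [533.7 -90.2]
len 0.14463594846317898 yaw -0.23098079142866304 origin [ 0.45275956 -0.08848299] [ 0.45039553 -0.08847346]
openpiv [407.   89.3  17.7] gap 0.8 [408.   88.2] [407.1  89.2]
openjL [555.4  86.9  19.4] gap 0.3 [555.5  86.6] [555.2  86.9]
openjR [541.4  24.6  11.7] gap 0.2 [540.6  22.5] [540.4  25.7]
len 0.14528589013153803 gap 0.06428794524179363 yaw -13.339918539778317 origin [0.4693048  0.07449187] [0.470556   0.07419518]
cap top cam [0.64915429 0.00219345 0.135     ] wrist@.135 [6.47567425e-01 5.88798025e-04 1.35000000e-01] [0.64574969 0.00278274 0.135     ]
round top cam [0.64491735 0.10697518 0.046     ]
syrup [0.63668941 0.09118181 0.19      ] honey lid [ 0.7635221  -0.05847626  0.09      ]
crate -y+x rim [0.64630695 0.22344502 0.055     ] tray +x+y rim [ 0.64760717 -0.22086295  0.016     ] [ 0.64636085 -0.22494683  0.016     ]
```

The wrist stereo agrees with the expected sizes: tub lids 46 and 52 mm, tongs about 20 mm, cap 130. The positions also match the top camera within 2–3 mm. I'm starting with the bottle.

```bash
cat >> hand.py <<'E'
CR=(np.array([.5035,.325]),np.radians(4.2)); TR=(np.array([.4960,-.3261]),np.radians(-5.2))
def loc(F,x,y):
    c,s=np.cos(F[1]),np.sin(F[1]); return F[0]+np.array([c*x-s*y,s*x+c*y])
def P(xy,z): return [float(xy[0]),float(xy[1]),float(z)]
def fz(n=5):
    v=[]
    for _ in range(n): v.append(manip.get_contact_force()); manip.hold(.02)
    return np.mean(v,0)
def pick(xy,yaw,z,up,grip,op=.085):
    o=ori(yaw); p=manip.get_position()
    manip.command_gripper(op)
    top=max(z+.09,.20)
    manip.move_to(P(xy,max(top,.2)),o)
    f0=fz()
    manip.servo_line(P(xy,z),o,rate=.12); print("down",manip.get_position().round(4),(fz()-f0).round(2))
    manip.command_gripper(.0,grip); print("width",round(manip.get_width(),4),(fz()-f0).round(2))
    manip.servo_line(P(xy,z+.02),o,rate=.06)
    manip.servo_line(P(xy,z+up),o,rate=.15); manip.hold(.2)
    print("lifted",round(manip.get_width(),4),(fz()-f0).round(2),"t",manip.get_time())
def carry(xy,yaw,zc): manip.servo_line(P(xy,zc),ori(yaw),rate=.2)
def place(xy,yaw,z,rel,floor=.004,back=None):
    o=ori(yaw)
    manip.servo_line(P(xy,z+floor+.006),o,rate=.1); manip.hold(.15); f0=fz()
    h=.006
    while h>-.002:
        h-=.001; manip.servo_line(P(xy,z+floor+h),o,rate=.02); d=fz(2)-f0
        if d[2]>1.0: break
    print("touch h",round(h,4),d.round(2),"width",round(manip.get_width(),4))
    manip.command_gripper(rel); manip.hold(.2)
    print("rel width",round(manip.get_width(),4),(fz()-f0).round(2))
    manip.servo_line(P(xy,z+floor+.03),o,rate=.06)
    manip.servo_line(P(xy,max(z+.13,.2)),o,rate=.2); print("t",manip.get_time())
E
python3 - <<'E'
from hand import *
q=loc(CR,85,0)*0+loc(CR,.085,.045)
print(q, [manip.solve_ik(P(q,z),ori(CR[1])) is not None for z in(.09,.2)])
pick((.648,.002),0.0,.089,.10,40)
E
```

```text
[0.58497601 0.3761044 ] [True, True]
down [0.6486 0.002  0.0898] [ 0.2  -0.84 -0.8 ]
width 0.0525 [ 0.05 -0.91  5.33]
lifted 0.0525 [ 0.12 -0.07 -2.64] t 7.1167
```

```bash
python3 - <<'E'
from hand import *
q=loc(CR,.085,.045)
carry(q,CR[1],.189); snap("w3"); print(manip.get_contact_force())
c=manip.camera("scene"); cv2.imwrite("pics/s3.png",cv2.resize(c["image"][60:260,160:400,::-1],None,fx=3,fy=3))
place(q,CR[1],.089,.075)
snap("w4")
c=manip.camera("scene"); cv2.imwrite("pics/s4.png",cv2.resize(c["image"][60:260,160:400,::-1],None,fx=3,fy=3))
E
```

```text
[-0.19884896  0.31571714 -3.10783145]
touch h 0.0 [-2.09 -1.54  8.17] width 0.0521
rel width 0.0752 [-0.13  0.53  2.27]
t 14.1667
```

View pics/s4.png

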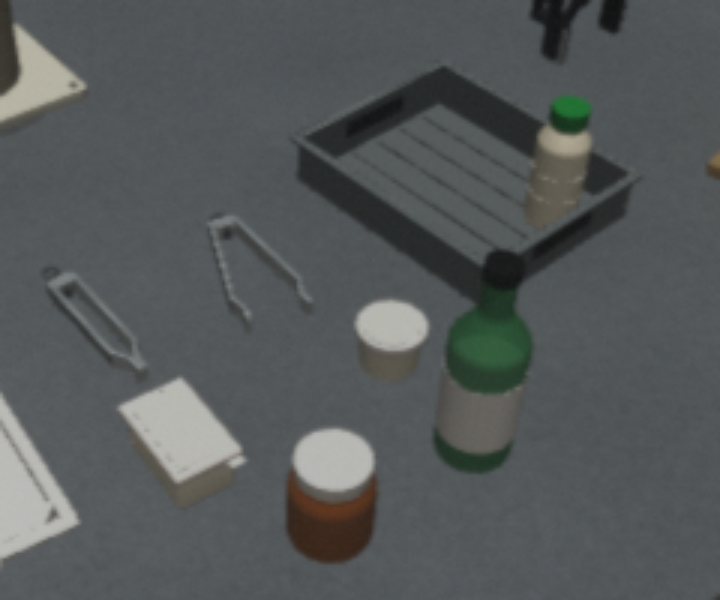

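View pics/w4.png

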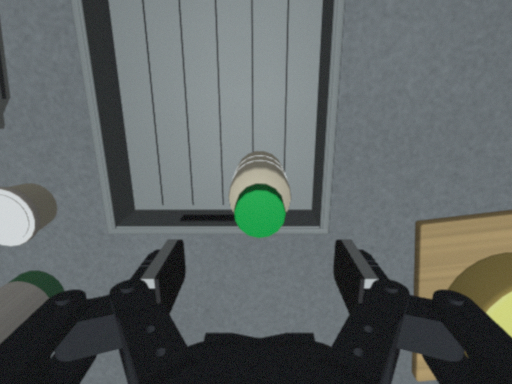

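The bottle stands upright in the crate (scene zoom 560,165), clear of the walls, with contact at exactly the expected floor height. Next is the rectangular tub.

```bash
python3 - <<'E'
from hand import *
manip.move_to((.55,.1,.25),ori(0))
pick((.6365,-.1162),np.radians(-3.2),.042,.09,40)
q=loc(CR,-.05,.035)
manip.servo_line((.54,.1,.16),ori(0),rate=.2)
carry(q,CR[1],.15); print(manip.get_contact_force())
snap("w5")
place(q,CR[1],.042,.075)
c=manip.camera("scene"); cv2.imwrite("pics/s5.png",cv2.resize(c["image"][60:260,160:400,::-1],None,fx=3,fy=3))
manip.move_to((.48,.1,.25),ori(0));snap("w6")
E
```

```text
down [ 0.6371 -0.1163  0.0428] [ 0.14 -0.04 -0.02]
width 0.0635 [-1.7  -0.09  5.42]
lifted 0.063 [ 0.2   0.21 -2.14] t 19.9917
[-0.35188824  0.40066361 -2.58898464]
touch h 0.0 [-2.35 -1.5   9.31] width 0.0632
rel width 0.0749 [ 0.11 -0.3   2.73]
t 27.9333
```

View pics/s5.png

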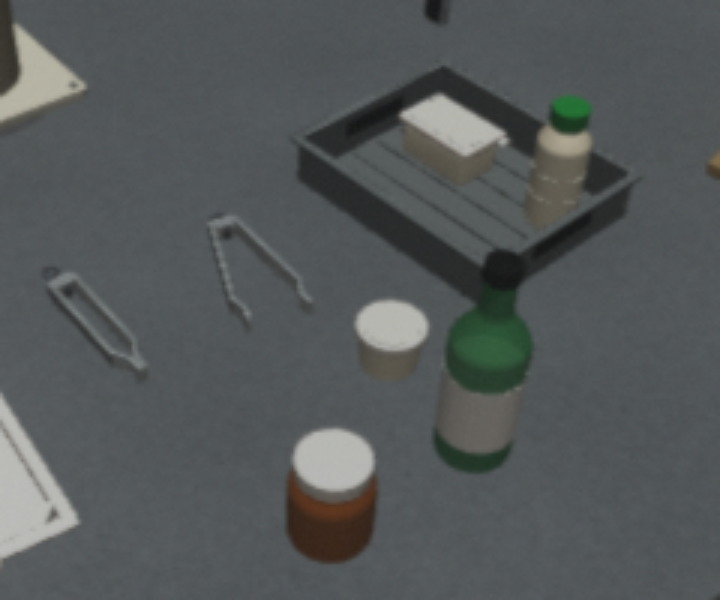

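View pics/w5.png

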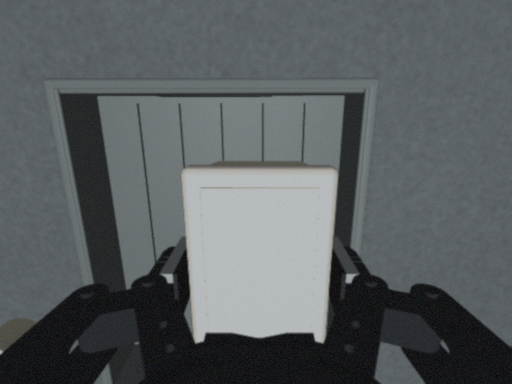

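View pics/w6.png

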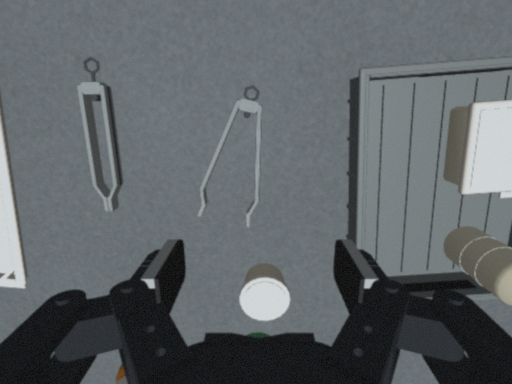

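The tub sits flat in the crate (scene zoom 452,137), separate from the bottle and the walls. Now the shut tongs.

```bash
python3 - <<'E'
from hand import *
pick((.4515,-.0887),np.radians(-.5),.027,.10,30)
q=loc(CR,.0,-.058)
carry(q,CR[1],.14); snap("w7")
place(q,CR[1],.027,.05)
c=manip.camera("scene"); cv2.imwrite("pics/s7.png",cv2.resize(c["image"][60:260,160:400,::-1],None,fx=3,fy=3))
snap("w8")
E
```

```text
down [ 0.4519 -0.0888  0.0275] [-0.23 -0.67 -0.29]
width 0.0293 [-0.71  0.16  5.23]
lifted 0.0295 [ 0.22 -0.3  -1.  ] t 33.9667
touch h 0.0 [-0.75  0.15  3.58] width 0.0296
rel width 0.0499 [-0.77  5.81  3.39]
t 41.1917
```

View pics/s7.png

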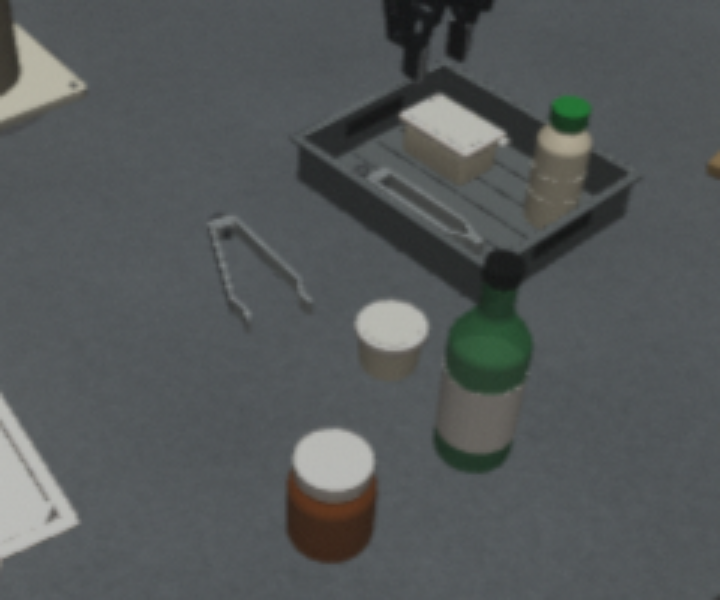

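View pics/w8.png

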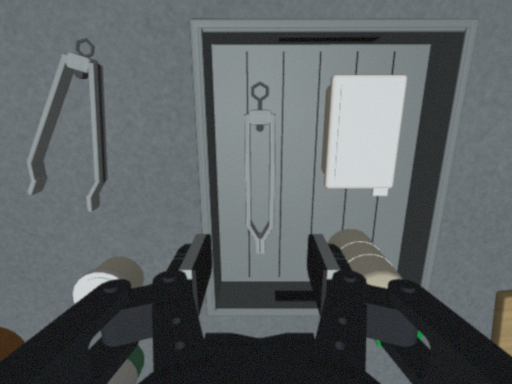

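The shut tongs lie flat on the crate floor between groove lines (wrist 260,180), clear of the tub and walls. Next is the round tub, going to the tray.

```bash
python3 - <<'E'
from hand import *
manip.move_to((.52,.12,.25),ori(0))
pick((.6453,.1073),0.,.039,.09,40)
q=loc(TR,-.08,.06)
manip.servo_line((.54,.0,.14),ori(0),rate=.2)
carry(q,TR[1],.12); snap("w9")
place(q,TR[1],.039,.077)
c=manip.camera("scene"); cv2.imwrite("pics/s9.png",cv2.resize(c["image"][100:300,40:340,::-1],None,fx=2.6,fy=2.6))
manip.move_to((.45,.05,.25),ori(0)); snap("w10")
E
```

```text
down [0.646  0.1074 0.0399] [-0.14 -0.1  -0.22]
width 0.0644 [-2.05 -0.29  4.94]
lifted 0.0645 [-0.36  0.05 -1.5 ] t 46.45
touch h 0.0 [-2.41  1.51 13.42] width 0.0648
rel width 0.0771 [0.04 0.06 1.91]
t 53.7667
```

View pics/s9.png

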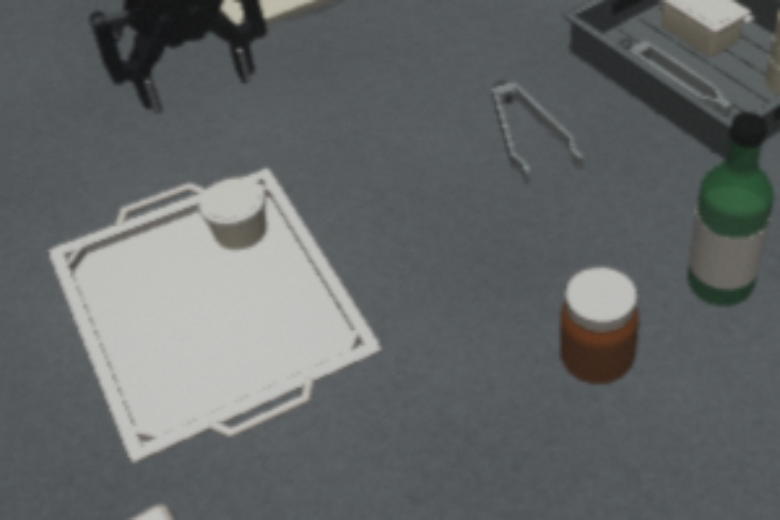

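View pics/w10.png

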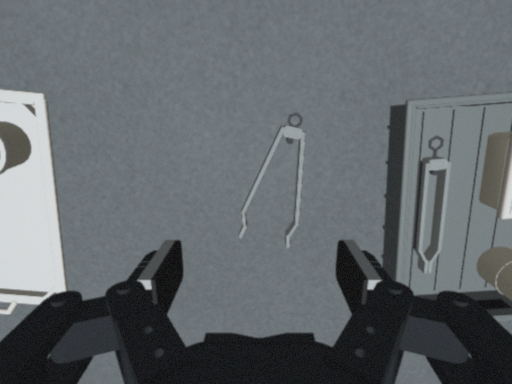

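The round tub stands on the tray floor near one corner, inside the rim (scene zoom 235,213). Last are the open tongs, untouched so far (wrist 275,185).

```bash
python3 - <<'E'
from hand import *
pick((.470,.0743),np.radians(-13.3),.027,.10,25)
q=loc(TR,.02,-.03)
snap("w11")
carry(q,TR[1],.13)
place(q,TR[1],.027,.082)
c=manip.camera("scene"); cv2.imwrite("pics/s11.png",cv2.resize(c["image"][100:300,40:340,::-1],None,fx=2.6,fy=2.6))
snap("w12")
E
```

```text
down [0.4704 0.0744 0.0275] [-0.12  0.33 -0.06]
width 0.0289 [0.33 0.16 7.64]
lifted 0.0291 [ 0.01  0.29 -1.31] t 59.525
touch h 0.0 [-1.37  0.58  6.18] width 0.0292
rel width 0.0817 [ 0.29 -0.61  0.59]
t 67.25
```

View pics/s11.png

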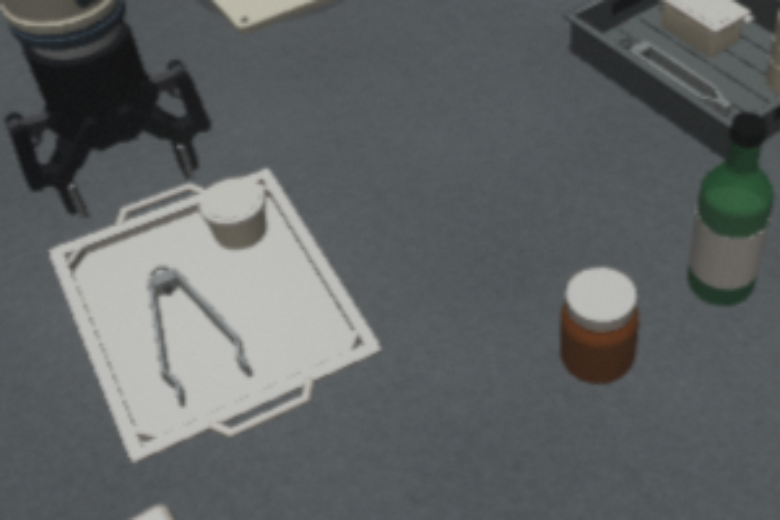

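View pics/w12.png

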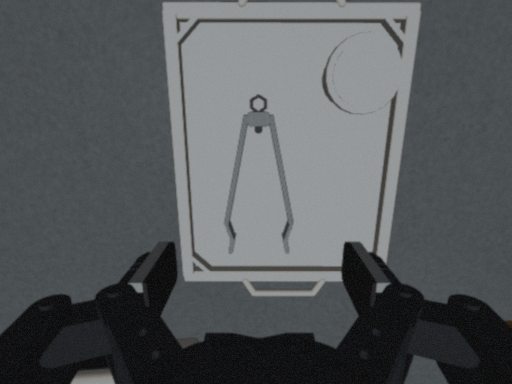

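The open tongs have sprung back to the V on the tray (jaws at 232,250 and 287,250), clear of the rim and tub. One last top view with the arm out of the way.

```bash
python3 - <<'E'
from hand import *
manip.move_to((.38,-.05,.32),ori(0))
c=manip.camera("top"); cv2.imwrite("pics/t13.png",c["image"][:,:,::-1]); print(manip.get_contact_force(),manip.get_time())
a=cv2.imread("pics/top0.png");d=cv2.absdiff(a,cv2.imread("pics/t13.png")).max(2)
print("syrup diff",d[80:138,185:222].max(),"honey diff",d[100:142,256:294].max())
E
```

```text
[-0.22813957 -0.08112184 -0.38891953] 68.7333
syrup diff 8 honey diff 10
```

View pics/t13.png

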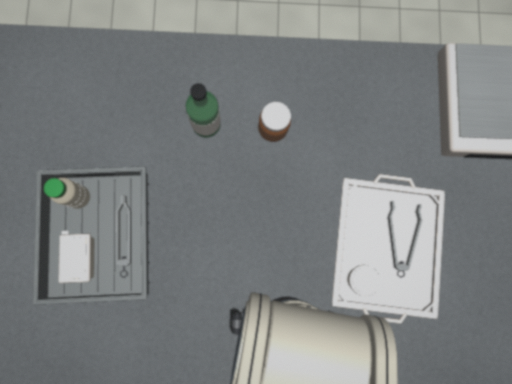

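The top view shows the bottle (65,190), tub (75,258) and shut tongs (123,235) in the crate, and the open tongs (403,240) and round tub (364,280) on the tray. The syrup and honey have not moved: the image difference there is noise only.

```bash
python3 - <<'E'
from rig import manip
manip.sign_off()
E
```

```text
the job is handed in; nothing more can be done
```

Both orders are made up and I handed the job in at about 69 s of the 138 s allowed. The yoghurt bottle, rectangular tub and shut tongs are in the crate; the round tub and the open tongs, sprung back to their V, are on the tray.

**Placing:** I worked in the order the task lists the pieces. Each piece met its floor at the height expected for a 4 mm floor and was let go only after contact was felt. I did not measure the tray floor's height from images; the felt contact is the check there.

**Last checks:** the final views show every piece clear of the rims and of each other. The syrup and honey show only image noise against the start picture.

**What disagreed:**
- Heights measured from the top and scene cameras came out about 5 mm low. The wrist-camera pair matched the text within about 3 mm for the tubs and shut tongs, but also read the cap 5 mm low and one open jaw tip 8 mm low, so I set the grasp heights from the text.
- Before I moved anything, one crate floor point did not triangulate (15 mm gap between the rays), so I ignored it.
- About 6 N of sideways force showed when the shut tongs were let go, probably a finger brushing the crate wall. Nothing was seen to move.
- The tray's rim looks about 8 mm wider all round than the text says. I took this as a decorative edge and used only its centre.

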